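# Feed the next blank into the marking corner of a jig

### The job

Slide the top plywood blank off the stack in the jig's sprung bay, straight across onto the raised deck, without lifting it. Once it is clear of the stack push it firmly but gently home against the end stop, then sideways home against the side fence, so that it lies flat and square in the corner, and let go. Press lightly throughout (never more than 25 N), leave the two blanks beneath it in place in the bay, and do not knock the loose things lying round the jig.

Things in the scene. Friction and masses are not known exactly. Their poses are not given: they have to be found in the camera images.
- jig: Fixed wooden feeding jig, 150 x 250 x 58 mm; origin on the table under the middle of its length. Its +y is the feed direction (stack bay to end stop), +x points to the side fence, z up. Bay inside: x -52..52, y -113..-9 mm, open to the deck, walled on the other three sides by 12 mm walls, tops 58 mm above the table (4 mm above the top blank). Deck: y -9..110 mm.
- bay_floor_centre (a point): Centre of the unpressed sprung floor of the bay, 24 mm above the table; the stack of three 10 mm blanks stands on it. It stays up until the press on the stack exceeds about 3 N, then sinks about 1 mm for each further 3.5 N, at most 5 mm.
- deck_edge (a point): Middle of the deck's edge at the bay. The deck, on a thin hard cork bed (yields 1 mm per 15 N, at most 3 mm), lies 41 mm above the table: 3 mm below the underside of the unpressed top blank. Its edge holds back the two lower blanks, and catches the top one too if the stack is pressed down 3 mm (about 13 N). The blank drops 3 mm as its rear edge leaves the stack.
- seat (a point): Where the blank's centre is when it is seated in the corner: x +12, y +60, z +46 mm in the jig's frame.
- end_stop: Wooden strip 150 x 15 x 14 mm across the end of the deck, its origin on the deck under the strip's centre; the face that the blank meets is 7.5 mm to -y of it (y = +110 mm in the jig's frame); axes as the jig's.
- side_fence: Wooden strip 15 x 102 x 14 mm along the +x side of the deck, its origin on the deck under the strip's centre; the face that the blank meets is 7.5 mm to -x of it (x = +62 mm in the jig's frame, 10 mm further out than the bay's side wall); axes as the jig's.
- blank_top_centre (a point): Centre (half-way up) of the top blank: a loose smooth plywood square 100 x 100 x 10 mm, about 75 g, axes as the jig's. At the start its upper face is 54 mm above the table. In the bay only its upper face can be reached. Fingertips pressed on it hold it better than the waxed wood below does (wood on wood about 0.35).
- blank_middle_centre (a point): Centre of the middle blank, same kind, directly under the top one; stays in the bay.
- blank_bottom_centre (a point): Centre of the bottom blank, same kind, on the bay's sprung floor; stays in the bay.
- pencil: Bystander: green pencil 119 mm long lying beside the jig on its -x side; origin under its middle.
- spare_block: Bystander: wooden offcut 42 x 70 x 34 mm beside the jig on its +x side; origin at the centre of its underside.
- cork_block: Bystander: cork sanding block 61 x 114 x 35 mm behind the stack bay (-y side of the jig); origin at the centre of its underside.
Not all that is in view belongs to the job. What is shaped like the part that bears blank_top_centre but red is not meant.

How it is judged:
By the outcome, as a careful person would: the job done as asked, in the order asked, and still so for the second after the job is handed in, with the robot touching nothing.
It also fails if it takes over 64 s, if anything falls off the work surface, if the arm or the gripper's body presses on something with over 40 N, if the wrist force passes 120 N, or if a joint passes its speed limit or range.

### The arm

A 6-joint arm with a two-finger parallel gripper is mounted at the origin on the work surface; the furniture and walls round the work are solid. World frame = base frame: x ahead of the robot, y to its left, z up, the work surface at z = 0. Lengths are in mm, angles in rad, forces in N, time in s.
With the tool pointing down it reaches from about 325 to 875 mm from the base axis. Payload 4.4 kg.
Tool frame: the origin (TCP) lies on the centre line of the jaws, within the pads' length; the fingertips stand ahead of it and the grasp point (between the pads) lies 6 mm ahead of it (ctrl.tcp_to_tips is the z of the fingertips in the tool frame, in mm); z points along the fingers, y is the line along which they close (so a half turn about z gives the same grasp; the last joint's range is limited). The gripper opens to 85 mm and grips with 20 to 120 N. Pads are 22 mm wide; open, the fingers measure 114 mm over their backs; the gripper's body (76 mm by 85 mm) begins 54 mm behind the grasp point. The pads swing forward as they close: fully open they stand 13 mm farther back than shut.
Start: joints at [1.056, 0.207, 1.542, -0, 1.393, -0.15], TCP at [205.148, 537.161, 256.282] pointing down, gripper open.
Joint ranges: [-2.73, 2.73], [-0.86, 2.22], [0.23, 2.46], [-1.11, 4.25], [0.08, 2.63], [-2.82, 2.82]. Speed limits (rad/s): [2.79, 2.79, 3.14, 3.14, 3.14, 3.14].

### API

Orientations are given as a 3x3 rotation matrix whose columns are the frame's x, y, z axes.
In Python, from plant import ctrl, sensors, optics gives the robot as it stands. Calls block until the motion is done:
- ctrl.move_ptp(position, orientation): joint-space move of the TCP to a pose.
- ctrl.move_l(position, rot=None, vel=150, threshold=None): straight line of the TCP; rot=None keeps the orientation; vel is the mean speed in mm/s. With threshold (N) it stops when the force on the tool has changed by that much, and returns True; else False.
- ctrl.set_joints(angles): joint-space move.
- ctrl.gripper_to(opening, force=None): finger opening in mm; force is the grip in N (None keeps the last); returns when the fingers have stopped.
- ctrl.hold(seconds).
- ctrl.solve_ik(position, orientation): joint angles nearest the present ones, or None.
- sensors.read_state(): the state.
- optics.grab_frame(name): name is "scene" or "top"; returns (picture, depth): 480x640x3 uint8, red, green, blue; 480x640 float32, mm along the optical axis (not along the pixel's ray), 0 where there is no reading.
- optics.camera_params(name): a dict with "mtx" (3x3 intrinsics, pixels), "R" (3x3) and "t" (3): a world point X has camera coordinates R X + t. Camera axes: x right, y down, z forward; pixel columns grow to the right and rows downward; lengths in mm; the calibration is good to about 2 mm. A picture is of the moment at which its call begins. camera_params takes no time and is no camera call.
A pose or a line that the arm cannot do raises ctrl.MotionError and nothing moves.
- ctrl.finish_job(): hands the job in; it is judged then, once.
The state is a dict: "t": time; "q": joint angles; "qvel": joint speeds; "tau": joint torques, N m; "eef_pos": TCP position; "eef_rot": TCP orientation; "force": force on the tool from outside, world axes, zero at the start; "wrist_torque": the same for the moment, N m; "grip_width": finger opening in mm; "grasp_force": force on a finger pad.
Only numpy, scipy, OpenCV 4.12 (cv2) and the standard library are available. Lean on these libraries where they do the work, as an engineer would, in place of code of your own. Each camera call takes 0.05 s, during which the arm holds its last target. There are 200 camera calls.

## Working session

There is one attempt and no reset: what is moved stays moved. The work goes in short steps, each a Python script; the robot and the scene stay as the last script left them, time stands still between calls to the robot, and variables do not carry over. Pictures are saved under pics/ and viewed, at most 10 in all, crops included, and the job is handed in when it is done.

```bash
mkdir -p pics; ls; python3 - <<'E'
from plant import ctrl,sensors,optics
import cv2,numpy as np
for n in("scene","top"):
    p,d=optics.grab_frame(n); cv2.imwrite(f"pics/{n}0.png",p[:,:,::-1]); np.save(f"{n}_d.npy",d)
    c=optics.camera_params(n); print(n,c["mtx"].tolist(),np.round(c["R"],3).tolist(),c["t"])
print(ctrl.tcp_to_tips); s=sensors.read_state(); print(s["t"],s["eef_rot"],s["force"])
E
```

```text
pics
scene [[489.79166405205973, 0.0, 319.65287797514566], [0.0, 489.79166405205973, 232.9268402647092], [0.0, 0.0, 1.0]] [[-0.666, -0.746, 0.021], [-0.371, 0.305, -0.877], [0.648, -0.592, -0.48]] [333.34613412 287.37131848 560.99505353]
top [[477.8353101772345, 0.0, 320.39050361083724], [0.0, 477.8353101772345, 244.84561809004163], [0.0, 0.0, 1.0]] [[0.004, -1.0, 0.008], [-0.983, -0.006, -0.181], [0.182, -0.007, -0.983]] [-90.35488943 587.30986892 890.20934717]
25.0
0.1 [[-9.34197411e-01  3.56754959e-01 -1.04740466e-03]
 [ 3.56756354e-01  9.34195641e-01 -1.84607035e-03]
 [ 3.19886113e-04 -2.09826241e-03 -9.99997747e-01]] [ 0.12959553 -0.57746546 -0.29633604]
```

View pics/top0.png

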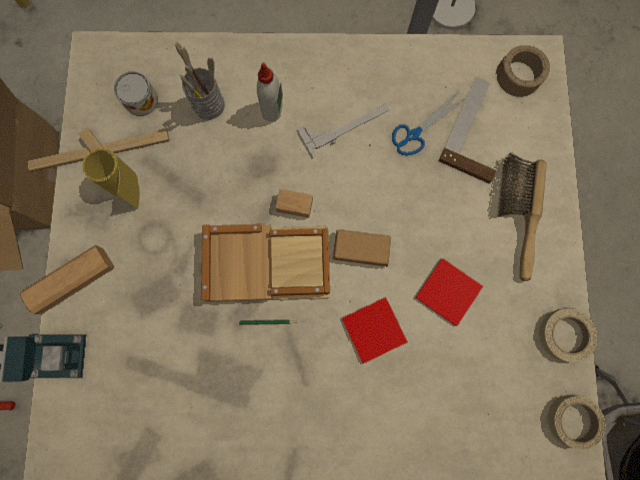

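View pics/scene0.png

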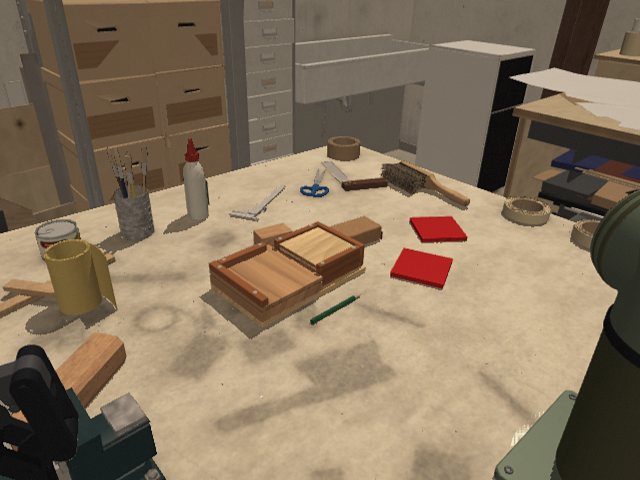

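Top view: the jig spans (202–329, 224–301), with the bay and pale blank at (297,262), the end stop at the left (206,262) and the fence along the top (235,229). So jig +y is about world +y and +x about world +x. The pencil is at (265,322), the spare block at (294,202) and the cork block at (362,247).

Three things could be the blank: the pale square at (297,262) and the red squares at (374,330) and (449,292). The pale one fits, because it lies in the bay and the task rules out red. I'll confirm that in a crop.

```bash
cat > h.py <<'E'
from plant import ctrl,sensors,optics
import cv2,numpy as np
def ray(uv,z,n="top"):
    c=optics.camera_params(n); uv=np.atleast_2d(uv).astype(float)
    d=np.c_[uv,np.ones(len(uv))]@np.linalg.inv(c["mtx"]).T@c["R"]; o=-c["R"].T@c["t"]
    return o+d*((z-o[2])/d[:,2])[:,None]
def proj(X,n="top"):
    c=optics.camera_params(n); x=(np.atleast_2d(X)@c["R"].T+c["t"])@c["mtx"].T
    return x[:,:2]/x[:,2:]
E
python3 - <<'E'
from h import *
p=cv2.imread("pics/top0.png"); hsv=cv2.cvtColor(p,cv2.COLOR_BGR2HSV)
for u,v in((297,262),(240,268),(265,262),(235,229),(206,262),(297,290),(297,310)): print((u,v),hsv[v,u])
cv2.imwrite("pics/crop.png",cv2.resize(p[210:315,190:340],None,fx=5,fy=5,interpolation=cv2.INTER_CUBIC))
E
```

```text
(297, 262) [ 19 114 155]
(240, 268) [ 17 127 153]
(265, 262) [ 15 126 150]
(235, 229) [ 14 182 125]
(206, 262) [ 14 173 127]
(297, 290) [ 15 189 123]
(297, 310) [ 20  63 145]
```

View pics/crop.png

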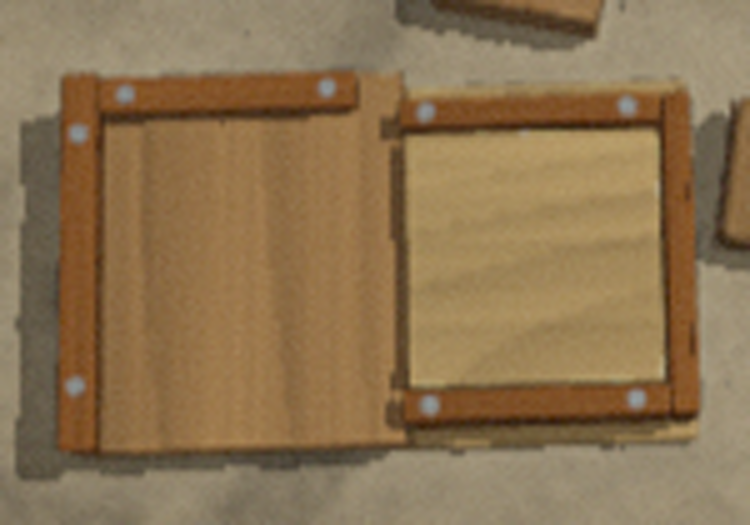

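The crop confirms it: the pale square, at about (403,132)–(667,388) in the crop, is the blank in the walled bay. The end stop is at the left and the fence at the top. Next I'll compute the jig pose.

```bash
python3 - <<'E'
from h import *
C=lambda pts:np.array(pts)/5.+[190,210]-.4
# crop pixels and jig coordinates at z
A=[(403,132,50,-11,54),(660,128,50,-111,54),(667,382,-50,-111,54),(410,388,-50,-11,54),
   (61,75,75,125,55),(58,450,-75,125,55),(98,450,-75,110,55),(103,122,62,110,55),
   (690,90,64,-125,58),(697,415,-64,-125,58)]
W=[];J=[]
for u,v,x,y,z in A: W.append(ray(C([(u,v)]),z)[0,:2]);J.append((x,y))
W=np.array(W);J=np.array(J,float)
def fit(J,W):
    a=J-J.mean(0);b=W-W.mean(0);th=np.arctan2((a[:,0]*b[:,1]-a[:,1]*b[:,0]).sum(),(a*b).sum())
    R=np.array([[np.cos(th),-np.sin(th)],[np.sin(th),np.cos(th)]]);return th,R,W.mean(0)-R@J.mean(0)
th,R,t=fit(J,W);print("jig",th,t);print(np.round(W-(J@R.T+t),1))
# also hsv wall mask outline check & depth
d=np.load("top_d.npy");c=optics.camera_params("top")
def z(u,v):
    m=np.median(d[v-2:v+3,u-2:u+3]);X=(np.linalg.inv(c["mtx"])@[u,v,1])*m;return (c["R"].T@(X-c["t"]))
for u,v in((297,262),(240,262),(265,345),(362,244),(294,199)):print(z(u,v).round(1))
# scene view check of the blank
np.save("jig.npy",[th,*t])
hsv=cv2.cvtColor(cv2.imread("pics/top0.png"),cv2.COLOR_BGR2HSV)
print("top blank centre",R@[0,-61]+t)
X=np.array([[*(R@j+t),zz] for j,zz in(((50,-11),54),((50,-111),54),((-50,-111),54),((-50,-11),54),((-75,125),55),((75,125),55))])
print("scene px",proj(X,"scene").round(1).tolist())
im=cv2.imread("pics/scene0.png")
for q in proj(X,"scene"): cv2.circle(im,tuple(int(round(k*8)) for k in q),8,(255,0,255),-1,shift=3)
cv2.imwrite("pics/scrop.png",cv2.resize(im[205:335,195:385],None,fx=4,fy=4))
E
```

```text
jig 0.026958371020767403 [554.26770193  20.38639747]
[[ 0.5  1.5]
 [ 0.  -0.4]
 [-0.9 -0.8]
 [-1.  -0.9]
 [ 1.2  1. ]
 [ 2.9 -1.1]
 [ 2.6 -1.5]
 [-5.1 -1.2]
 [ 0.3  1.4]
 [-0.4  2. ]]
[553.4 -41.5  53.4]
[554.7  72.4  40.3]
[ 3.922e+02  2.280e+01 -3.000e-01]
[ 593.7 -171.5   34.2]
[687.1 -32.8  33.4]
top blank centre [555.91196338 -40.59143788]
scene px [[279.3, 243.2], [318.1, 226.8], [354.5, 245.7], [315.4, 264.6], [262.0, 301.8], [209.4, 262.9]]
```

View pics/scrop.png

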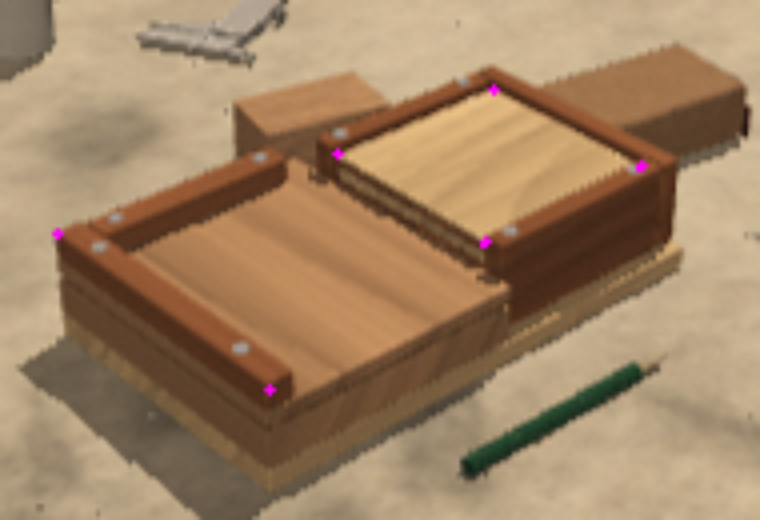

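The pose is good to a few mm, with the blank under the dots as expected. The fence corner I picked was really at deck level, so I'll refit without the biased points, approach, and touch down.

```bash
cat >> h.py <<'E'
try: th,jx,jy=np.load("jig.npy"); RJ=np.array([[np.cos(th),-np.sin(th)],[np.sin(th),np.cos(th)]])
except Exception: pass
def w(x,y): return RJ@[x,y]+[jx,jy]
def tool(): 
    x=-RJ[:,0]; y=RJ[:,1]; return np.array([[x[0],y[0],0],[x[1],y[1],0],[0,0,-1.]])
def F(n=1):  # force in the jig's axes
    f=np.array(sensors.read_state()["force"]); return np.r_[RJ.T@f[:2],f[2]]
E
python3 - <<'E'
from h import *
from scipy.optimize import least_squares
C=lambda u,v:np.array([u,v])/5.+[190,210]-.4
A=[(403,132,50,-11,54),(660,128,50,-111,54),(667,382,-50,-111,54),(410,388,-50,-11,54),
   (61,75,75,125,55),(103,122,62,110,41),(690,90,64,-125,58)]
W=np.array([ray(C(u,v),z)[0,:2] for u,v,_,_,z in A]);J=np.array([a[2:4] for a in A],float)
def r(p):
    c,s=np.cos(p[0]),np.sin(p[0]);return (J@np.array([[c,s],[-s,c]])+p[1:]-W).ravel()
p=least_squares(r,[0.02,554,20]).x; print(p,r(p).round(1)); np.save("jig.npy",p)
E
python3 - <<'E'
from h import *
ctrl.gripper_to(0)
p=w(0,-61); print(p)
ctrl.move_ptp([*p,250],tool()); print(sensors.read_state()["t"],sensors.read_state()["q"])
ctrl.move_l([*p,95],vel=150)
ctrl.hold(.3); b=np.mean([F() for _ in range(3)],0); print("bias",b); np.save("bias.npy",b)
print(ctrl.move_l([*p,70],vel=12,threshold=2.5)); s=sensors.read_state(); print(s["t"],s["eef_pos"],F()-b)
ctrl.hold(.1);print(F()-b)
E
```

```text
[3.14946173e-02 5.53873760e+02 2.08038470e+01] [-0.8 -0.8  0.1  1.1  1.   1.   0.7  1.1 -2.2 -0.3  1.3 -1.3 -0.1 -0.7]
[555.79461379 -40.16590221]
3.2667 [-2.26227807e-01  1.74239949e-01  1.59302118e+00  3.33269588e-04
  1.37437136e+00 -1.82962849e+00]
bias [-0.63822706 -0.2774608   0.56255582]
True
6.0667 [555.76713345 -40.16108855  78.51230299] [ 0.21396183 -0.12697487  4.04506768]
[ 1.471973   -0.07892227  3.85006629]
```

```bash
cat >> h.py <<'E'
def slide(pts,N,zc,k,vel=40,stop=None,log=2):
    """Step through jig xy points holding the press near N; stop(f) ends it."""
    b=np.load("bias.npy"); f=F()-b; fm=0
    for i,q in enumerate(pts):
        dz=np.clip((f[2]-N)/k,-.6,.8); zc+=dz
        ctrl.move_l([*w(*q),zc],vel=vel); f=F()-b; fm=max(fm,f[2])
        if i%log==0: print(np.round(q,1),round(zc,2),f.round(1))
        if f[2]>20: zc+=1; ctrl.move_l([*w(*q),zc]); print("HIGH"); break
        if stop and stop(f): print("stop",np.round(q,1),f.round(1)); break
    print("t",sensors.read_state()["t"],"z",zc,"fmax",fm); return q,zc
E
python3 - <<'E'
from h import *
q,z=slide([(0,-61)]*4,7,78.4,5,log=1)
q,z=slide([(0,y) for y in np.arange(-59,-40,2.)],7,z,5,vel=25)
p,d=optics.grab_frame("scene"); cv2.imwrite("pics/s1.png",cv2.resize(p[190:340,180:400,::-1],None,fx=3,fy=3))
E
```

```text
[  0 -61] 77.8 [-0.9 -0.3  5.2]
[  0 -61] 77.44 [-1.2  1.1  5.3]
[  0 -61] 77.11 [-0.8  1.1  6.2]
[  0 -61] 76.94 [-1.5  0.6  6.4]
t 7.1667 z 76.94256091467348 fmax 6.435907560106072
[  0. -59.] 76.83 [-1.1 -0.4  7.1]
[  0. -55.] 76.66 [0.3 0.1 6.3]
[  0. -51.] 76.43 [ 0.4 -1.2  6.5]
[  0. -47.] 76.2 [ 1.  -2.   7.1]
[  0. -43.] 76.29 [ 1.1 -1.9  7.1]
t 9.6667 z 76.31165949697025 fmax 7.340991716681616
```

View pics/s1.png

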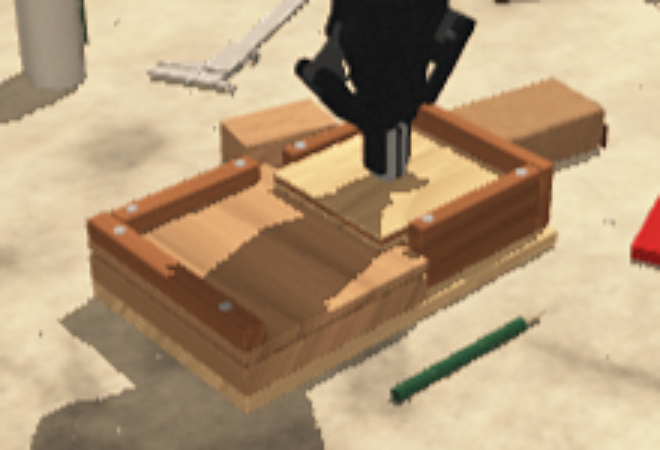

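The top blank is advancing over the deck edge at (340,225) in this crop, and the lower ones are staying put. I'll keep sliding.

```bash
python3 - <<'E'
from h import *
q,z=slide([(0,y) for y in np.arange(-37,31,4.)],7,76.31,6,vel=30,log=1)
q,z=slide([(0,y) for y in np.arange(31,48,2.)],8,z,7,vel=25,log=1,stop=lambda f:f[1]<-6)
E
```

```text
[  0. -37.] 76.26 [ 0.8 -0.5  7.1]
[  0. -33.] 76.27 [ 0.4 -1.5  7.1]
[  0. -29.] 76.28 [ 0.6 -1.1  7.2]
[  0. -25.] 76.32 [ 1.1 -0.6  6.4]
[  0. -21.] 76.21 [-0.1 -0.4  6.9]
[  0. -17.] 76.2 [ 0.7 -0.7  7.5]
[  0. -13.] 76.28 [ 1.1 -1.2  7. ]
[ 0. -9.] 76.28 [ 0.7 -1.1  7.3]
[ 0. -5.] 76.33 [-0.1 -1.2  6.1]
[ 0. -1.] 76.18 [ 1.3 -1.4  7.2]
[0. 3.] 76.21 [ 0.5 -1.6  6.8]
[0. 7.] 76.17 [ 1.1 -0.3  6.8]
[ 0. 11.] 76.15 [ 1.4 -0.4  7.5]
[ 0. 15.] 76.22 [ 0.5 -0.7  7.2]
[ 0. 19.] 76.25 [ 0.9 -1.4  6.5]
[ 0. 23.] 76.17 [ 1.  -1.   6.7]
[ 0. 27.] 76.13 [ 0.3 -0.9  7. ]
t 14.5333 z 76.12816959926349 fmax 7.511640963528244
[ 0. 31.] 75.99 [ 1.2 -0.7  6.9]
[ 0. 33.] 75.83 [ 1.  -1.7  8.6]
[ 0. 35.] 75.92 [ 0.5 -1.8  7.3]
[ 0. 37.] 75.82 [ 1.3 -1.2  6.5]
[ 0. 39.] 75.61 [ 1.1 -2.1  7.7]
[ 0. 41.] 75.57 [ 0.6 -0.4  4.5]
[ 0. 43.] 75.08 [ 0.4 -1.8  5.6]
[ 0. 45.] 74.74 [ 1.4 -2.2  6.6]
[ 0. 47.] 74.54 [ 0.2 -0.8  7.9]
t 16.8417 z 74.54224436369054 fmax 8.602949822421579
```

The drop shows at y≈41, so the blank is clear of the stack. Now home against the end stop.

```bash
python3 - <<'E'
from h import *
q,z=slide([(0,y) for y in np.arange(48.5,66,1.)],10,74.54,9,vel=15,log=1,stop=lambda f:f[1]<-7)
p,d=optics.grab_frame("scene"); cv2.imwrite("pics/s2.png",cv2.resize(p[190:340,180:400,::-1],None,fx=3,fy=3))
E
```

```text
[ 0.  48.5] 74.31 [-0.4 -2.7  8.1]
[ 0.  49.5] 74.1 [ 0.4 -2.2  9.1]
[ 0.  50.5] 74.0 [ 0.5 -3.2  9.8]
[ 0.  51.5] 73.98 [ 0.1 -1.8  8.4]
[ 0.  52.5] 73.8 [-0.3 -3.1 10.4]
[ 0.  53.5] 73.84 [ 0.3 -2.6  9. ]
[ 0.  54.5] 73.73 [ 0.8 -3.5  8.7]
[ 0.  55.5] 73.59 [ 0.3 -3.   9.8]
[ 0.  56.5] 73.56 [-0.6 -2.2 10.2]
[ 0.  57.5] 73.59 [ 1.  -4.  10.1]
[ 0.  58.5] 73.6 [ 1.  -2.   9.5]
[ 0.  59.5] 73.55 [ 1.1 -2.8 10. ]
[ 0.  60.5] 73.55 [ 0.2 -3.5  9.1]
[ 0.  61.5] 73.46 [ 0.2 -3.4 10.9]
[ 0.  62.5] 73.55 [ 0.2 -3.2  9.1]
[ 0.  63.5] 73.46 [ 1.2 -5.5  9.5]
[ 0.  64.5] 73.4 [ 0.4 -6.1 10.2]
[ 0.  65.5] 73.42 [ 0.4 -5.2 10.6]
t 21.3417 z 73.42448665998732 fmax 10.85978825369407
```

View pics/s2.png

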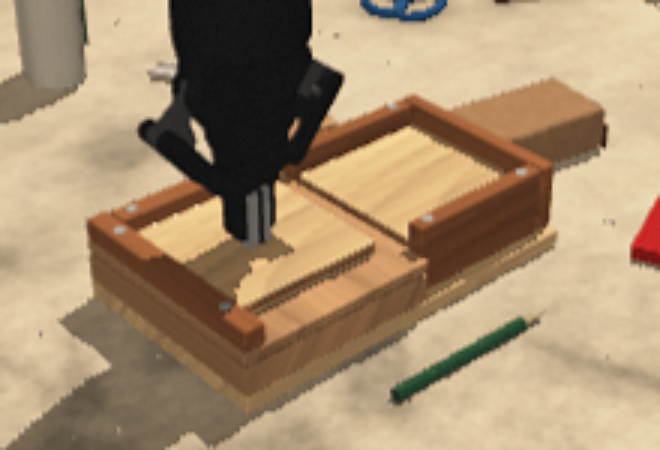

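The blank is flat on the deck and against the stop, with Fy at about −5.5 N since y≈63. Now sideways to the fence.

```bash
python3 - <<'E'
from h import *
q,z=slide([(x,64.5) for x in np.arange(0,18.1,1.)],12,73.42,9,vel=15,log=1,stop=lambda f:f[0]<-7.5)
E
```

```text
[ 0.  64.5] 73.35 [ 0.4 -2.4 11.7]
[ 1.  64.5] 73.31 [-1.2 -3.4 12. ]
[ 2.  64.5] 73.31 [-2.7 -2.5 13.1]
[ 3.  64.5] 73.43 [-5.5 -2.7 14.6]
[ 4.  64.5] 73.72 [-5.9 -2.8 13.9]
[ 5.  64.5] 73.92 [-4.4 -2.8 14.4]
[ 6.  64.5] 74.19 [-5.3 -3.3 12. ]
[ 7.  64.5] 74.19 [-4.7 -2.4 12.4]
[ 8.  64.5] 74.23 [-4.3 -2.1 13.4]
[ 9.  64.5] 74.39 [-4.9 -3.2 12.2]
[10.  64.5] 74.41 [-4.3 -2.4 12.1]
[11.  64.5] 74.43 [-4.3 -2.8 11.8]
[12.  64.5] 74.4 [-4.6 -3.  11.9]
[13.  64.5] 74.39 [-5.1 -2.6 12.6]
[14.  64.5] 74.46 [-5.7 -1.8 11.9]
[15.  64.5] 74.44 [-5.9 -1.9 11.9]
[16.  64.5] 74.44 [-6.4 -0.5 13.5]
[17.  64.5] 74.6 [-6.8 -0.4 12.6]
[18.  64.5] 74.67 [-6.1 -0.3 12. ]
t 26.1417 z 74.67159316306876 fmax 14.605182208486802
```

Fence contact shows at x≈14–15, with Fx plateauing at about −6.5 N. I'll add a short nudge toward the stop, lift off, and look.

```bash
python3 - <<'E'
from h import *
q,z=slide([(18,y) for y in np.arange(65.5,69,1.)]+[(19,68.5),(20,68.5)],12,74.67,9,vel=15,log=1)
ctrl.move_l([*w(*q),z+8],vel=30); ctrl.move_l([*w(*q),180],vel=150)
ctrl.move_ptp([440,330,230],tool())
p,d=optics.grab_frame("top"); np.save("d2.npy",d); cv2.imwrite("pics/t2full.png",p[:,:,::-1])
cv2.imwrite("pics/t2.png",cv2.resize(p[210:315,190:340,::-1],None,fx=5,fy=5,interpolation=cv2.INTER_CUBIC)); print(sensors.read_state()["t"])
p,d=optics.grab_frame("scene"); cv2.imwrite("pics/s3.png",cv2.resize(p[190:340,180:400,::-1],None,fx=3,fy=3,interpolation=cv2.INTER_CUBIC))
E
```

```text
[18.  65.5] 74.67 [-5.3 -2.2 11. ]
[18.  66.5] 74.56 [-4.5 -3.1 11.2]
[18.  67.5] 74.47 [-3.  -3.  10.4]
[18.  68.5] 74.3 [-2.6 -4.1 10.2]
[19.  68.5] 74.09 [-4.  -5.  12.8]
[20.  68.5] 74.18 [-4.7 -2.6 12.8]
t 27.6417 z 74.18338480329804 fmax 12.808676221943317
29.9833
```

View pics/t2.png

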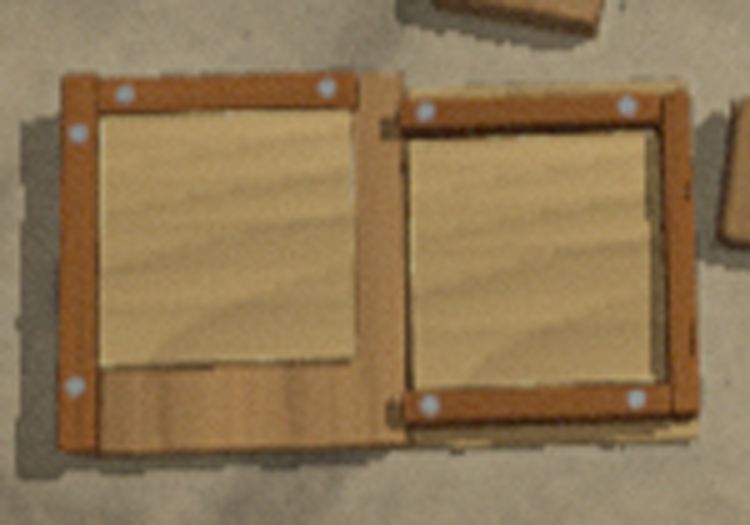

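View pics/s3.png

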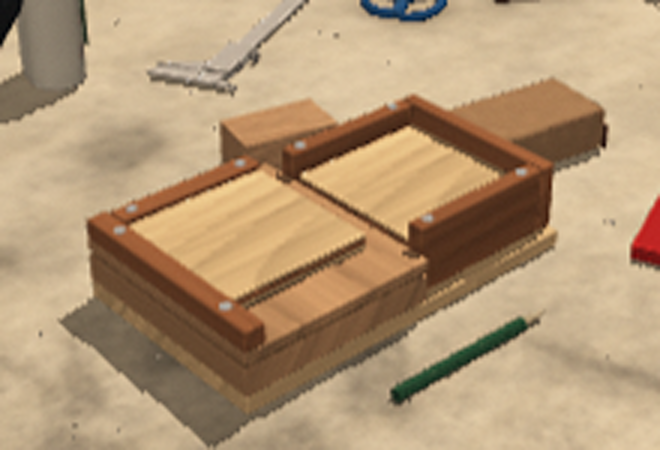

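Both views show the blank flush along the stop (crop x≈99) and the fence (y≈111), square and flat. The middle blank is still in the bay, and the bystanders haven't moved. Handing in.

```bash
python3 -c "
from plant import ctrl
print(ctrl.finish_job())"
```

```text
the job is handed in; nothing more can be done
None
```

The top blank is seated flat and square against the end stop and side fence, the lower blanks are still in the bay, the highest press I logged was about 15 N, and the job is handed in at about 30 s.

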